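Edge the backing plate out over the riser's far edge

TASK

Slide the flat stainless steel backing plate (the large plain rectangle, not one of the two hinges beside it) out over the far edge of the low diamond-plate riser, the edge away from the robot, until about a third of its length overhangs, so that someone coming from the gate can pinch it. Leave it lying flat and roughly square to that edge, do not lift it off the riser on the way, and leave both hinges where they are.

Things in the scene. Friction and masses are not known exactly. Their poses are not given: they have to be found in the camera images.
- backing_plate: flat stainless steel plate, 130 x 95 x 6 mm, 0.36 to 0.56 kg, a dark bolt hole mark in each corner (no real hole). Lies on the riser, its length square to the far edge within 15 degrees, its leading end 35 to 75 mm short of that edge. Origin: centre of the underside; x along the 130 mm, towards the far edge, y along the 95 mm, z up. Sliding it takes a few newtons.
- riser_far_edge (a point): middle of the top far edge of the riser, a fixed shelf 260 mm deep, 600 mm wide, 70 mm high with an even diamond-plate top and dark trim along its edges. x points level out away from the robot, square to the edge; y along it; z up. 40 mm or more of bare top lies behind the plate, nothing before it. A green coupling and a grey valve, 50 mm high, stand at y = +265 and -265 mm, x = -60 mm.
- hinge_a: one of two alike folded steel butt hinges, 75 x 43 mm and 8 mm thick, a 12 mm barrel along one long side, lying flat on the riser in line with the plate, its centre about 150 mm from the next item's; the order of the plate and the two hinges varies. Origin: centre of the underside; x along the barrel.
- hinge_b: the other hinge, same as hinge_a.
There are look-alikes about, which are no part of the job. Leave any blue or yellow look-alike of the backing_plate alone.

How it is judged:
At the end, for the whole second after the job is handed in: The backing plate lies flat and at rest on the riser (within 5 mm of its top and 5 degrees of level), its length within 12 degrees of square to the far edge, and its leading end overhangs that edge by 28 to 58 mm (a third is 43 mm) (x of backing_plate in the frame of riser_far_edge between -0.037 and -0.007 m and y of backing_plate in the frame of riser_far_edge between -0.25 and 0.25 m and z of backing_plate in the frame of riser_far_edge between -0.005 and 0.005 m and angle between backing_plate's own z axis and vertical below 0.09 rad and angle between the x axis of backing_plate and the x axis of riser_far_edge, either way round below 0.21 rad and linear speed of backing_plate below 0.01 m/s); the robot touches nothing.
It fails at once if the plate is lifted more than 15 mm above the riser's top (z of backing_plate in the frame of riser_far_edge above 0.015 m).
It fails at once if hinge a is shifted by more than 15 mm (distance of hinge_a from where it was at the start of the episode above 0.015 m).
It fails at once if hinge b is shifted by more than 15 mm (distance of hinge_b from where it was at the start of the episode above 0.015 m).
It also fails if it takes over 32 s, if anything falls off the work surface, if the arm or the gripper's body presses on something with over 40 N, if the wrist force passes 120 N, or if a joint passes its speed limit or range.

ROBOT

A 7-joint arm with a two-finger parallel gripper is mounted at the origin on the work surface. World frame = base frame: x ahead of the robot, y to its left, z up, the work surface at z = 0. Lengths are in m, angles in rad, forces in N, time in s.
With the tool pointing down it reaches from about 0.425 to 0.925 m from the base axis. Payload 6.8 kg.
Tool frame: the origin (TCP) lies at the centre of the arm's flange, where the gripper is bolted on; the fingertips stand 173 mm ahead of it and the grasp point (between the pads) lies 155 mm ahead of it (finger_overhang is the distance from the TCP to the fingertips, in m); y points along the fingers, z is the direction in which the jaws open and shut, and the axes are right-handed (so a half turn about y gives the same grasp; the last joint's range is limited). The gripper opens to 85 mm and grips with 20 to 120 N. Pads are 22 mm wide; open, the fingers measure 114 mm over their backs; the gripper's body (76 mm by 85 mm) begins 54 mm behind the grasp point. The pads swing forward as they close: fully open they stand 13 mm farther back than shut.
Start: joints at [-1.41, 0.477, 0.022, 1.555, -0.011, 1.109, -0.083], TCP at [0.179, 0.651, 0.405] pointing down, gripper open.
Joint ranges: [-2.96, 2.96], [-0.34, 2.1], [-1.41, 1.46], [0.24, 2.44], [-1.37, 4.51], [0.17, 1.92], [-2.96, 2.96]. Speed limits (rad/s): [2.39, 2.39, 3.14, 3.14, 3.14, 3.14, 3.14].

INTERFACE

Orientations are given as a rotation vector (axis times angle).
In Python, from bench import get_obs, grab_frame, hand_in, finger_overhang gives the robot as it stands. The module is installed in compiled form; this text tells all that it offers.
- The arm moves only by the shell command python3 -m jog 'ROWS' [FORCE]. ROWS is JSON, a list of rows, each a list of 3 entries, a list of its own where there are three numbers: the shift along the tool's x, y, z in cm, then the turn about the tool's y in rad, then the gripper command: -1 is fully open, 1 is shut, values between are in proportion. In form: [[[x, y, z], twist, gripper], ...]. A call has 1 to 10 rows; each row is the pose to reach, as a shift and turn from the pose commanded when the call began, along the tool's axes at that moment; what a row does not reach only later rows make up. A row lasts 1/8 s, in which the tool goes at most 62.5 mm and 10.7 degrees, less where a joint would pass 70% of its speed; a pose out of reach is approached as far as the arm can. A call with a gripper value outside its range is refused whole. The fingers move at their own pace and stop on an object; FORCE is the grip in N (left out, the last holds). Time passes only in rows, so rows that repeat a pose let the fingers close. It gives the time, the measured TCP pose, the force and the opening at its end, in the units of the state.
- get_obs(): the state, without advancing time (a new reading comes with each control period).
- grab_frame(name): name is "scene" or "top" or "wrist"; returns a dict with "image" (420x560x3 uint8, blue, green, red), "fx", "fy", "cx", "cy" (pixels), "origin" and "rotation" of the camera in the world. Camera axes: x right, y up, looking along -z (the intrinsics and any distortion apply to the point x, -y, -z); pixel columns grow to the right and rows downward; lengths in m; the calibration is good to about 2 mm. A picture is of the moment at which its call begins. There is no depth.
- hand_in(): hands the job in, once; it reports no verdict.
The state is a dict: "clock": time; "joints": joint angles; "qvel": joint speeds; "tau": joint torques, N m; "tcp_pos": TCP position; "orientation": TCP orientation; "contact_force": force on the tool from outside, world axes, zero at the start; "moment": the same for the moment, N m; "grip_width": finger opening in m.
Only numpy, scipy, OpenCV 4.12 (cv2) and the standard library are available. Lean on these libraries where they do the work, as an engineer would, in place of code of your own. Each camera call takes 0.05 s, during which the arm holds its last target.

## Working session

There is one attempt and no reset: what is moved stays moved. The work goes in short steps, Python scripts to look and compute and a shell command to move; the robot and the scene stay as the last step left them, time stands still between calls to the robot, and variables do not carry over. Pictures are saved under pics/ and viewed, and the job is handed in when it is done.

```bash
mkdir -p pics; cat > h.py <<'E'
import numpy as np,cv2
from scipy.spatial.transform import Rotation as R
from bench import *
def pix2plane(f,u,v,z):
    d=np.array([(u-f["cx"])/f["fx"],-(v-f["cy"])/f["fy"],-1.0]); o=np.array(f["origin"]);d=np.array(f["rotation"])@d
    return o+d*(z-o[2])/d[2]
def proj(f,p):
    q=np.array(f["rotation"]).T@(np.array(p)-np.array(f["origin"]))
    return f["cx"]+f["fx"]*q[0]/-q[2], f["cy"]-f["fy"]*q[1]/-q[2]
E
python3 - <<'E'
from h import *
for n in("scene","top"):
    f=grab_frame(n); cv2.imwrite(f"pics/{n}0.png",f["image"]); print({k:v for k,v in f.items() if k!="image"})
o=get_obs();print(o); print(R.from_rotvec(o["orientation"]).as_matrix().round(3),finger_overhang)
E
```

```text
{'fx': 387.83178618356374, 'fy': 387.83178618356374, 'cx': 280.75409007472473, 'cy': 215.41526893470498, 'origin': array([1.22847017, 0.03450014, 0.76883435]), 'rotation': array([0.57103306, 0.70398477, 1.69651248])}
{'fx': 449.114470554192, 'fy': 449.114470554192, 'cx': 278.4892178227812, 'cy': 204.96130191968916, 'origin': array([ 0.39705276, -0.12451638,  1.2540579 ]), 'rotation': array([ 0.10663505, -0.1057927 , -1.55646951])}
{'clock': 0.1, 'joints': array([-1.4101028 ,  0.47774517,  0.02237606,  1.55633501, -0.01148865,
        1.10926807, -0.08310425]), 'qvel': array([ 0.00043408, -0.00364768,  0.00055146, -0.00413924,  0.00082754,
        0.00132574, -0.00058874]), 'tau': array([ 4.17740172e-03, -5.97764826e+01,  1.61299624e+00, -2.81955886e+01,
        1.26546176e-02,  4.94661726e-03,  3.40641947e-06]), 'tcp_pos': array([0.17920478, 0.65053351, 0.40381217]), 'orientation': array([-1.56210508,  0.21110744, -0.21099037]), 'contact_force': array([-0.4655141 , -0.26929129,  0.24073653]), 'moment': array([-0.01652686, -0.0362789 , -0.03809754]), 'grip_width': 0.08496579410217933}
[[ 0.964 -0.     0.266]
 [-0.266 -0.002  0.964]
 [ 0.    -1.    -0.002]] 0.1734
```

```bash
ls
```

```text
h.py
pics
```

View pics/scene0.png

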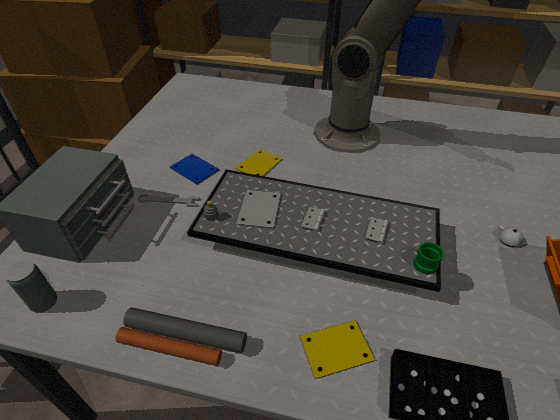

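View pics/top0.png

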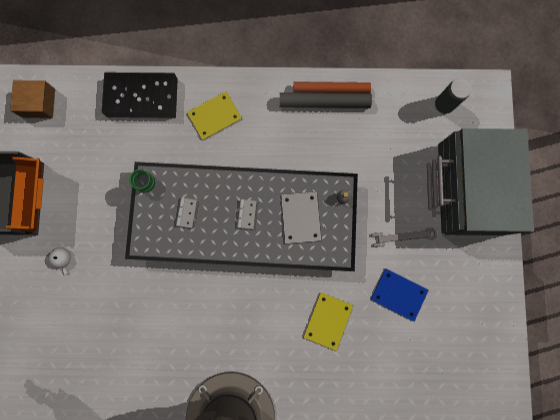

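The scene view shows the plain plate at about (260,209) with the valve at its left. In the top view the plate is at about (301,218), with hinges at (187,211) and (247,213), and the far edge runs from (135,163) to (357,174). I'll enlarge the top view to get corners.

```bash
sed -i 's/np.array(f\["rotation"\])/R.from_rotvec(f["rotation"]).as_matrix()/g' h.py
python3 - <<'E'
from h import *
im=cv2.imread("pics/top0.png")
cv2.imwrite("pics/topz.png",cv2.resize(im[155:275,225:365],None,fx=5,fy=5,interpolation=cv2.INTER_CUBIC))
cv2.imwrite("pics/topz2.png",cv2.resize(im[155:275,115:255],None,fx=5,fy=5,interpolation=cv2.INTER_CUBIC))
E
```

```text
(no output)
```

View pics/topz.png

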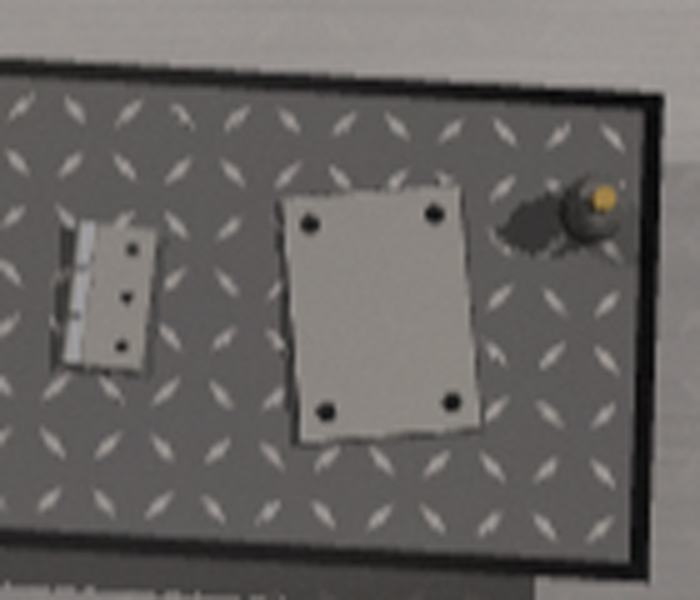

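View pics/topz2.png

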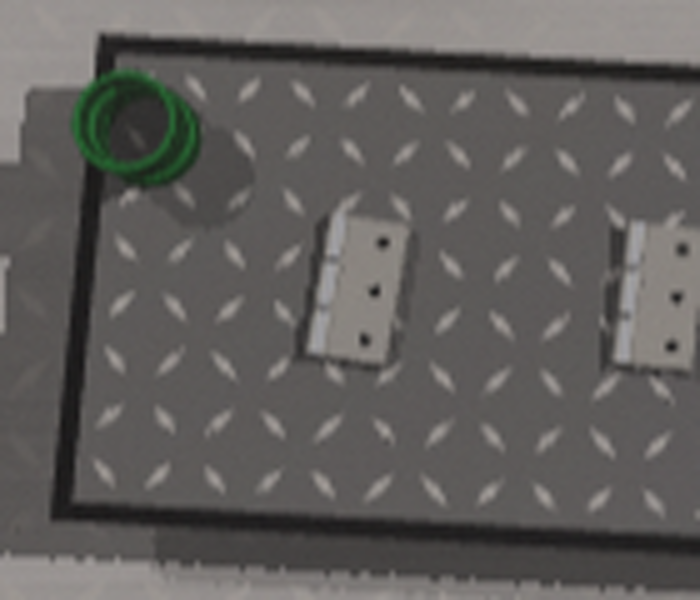

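In the enlargements, the plate corners are at about (280,198), (462,186), (481,428), (298,443). The riser corners are (663,95) and (648,580) on the right, and (100,35) and (52,518) on the left.

```bash
cat > m.py <<'E'
from h import *
f=grab_frame("top")
Z=lambda u,v,x0,z: pix2plane(f,(u+.5)/5-.5+x0,(v+.5)/5-.5+155,z)
P=np.array([Z(u,v,225,.076) for u,v in [(280,198),(462,186),(481,428),(298,443)]])
E=np.array([Z(100,35,115,.07),Z(663,95,225,.07),Z(648,580,225,.07),Z(52,518,115,.07)])
print(P.round(4),E.round(4),sep="\n")
print("plate sides",[np.linalg.norm(P[i]-P[i-1]).round(4) for i in range(4)],"riser",[np.linalg.norm(E[i]-E[i-1]).round(4) for i in range(4)])
ed=(E[0]-E[1]);ed/=np.linalg.norm(ed); n=np.array([ed[1],-ed[0],0]);n=n if n[0]>0 else -n
mid=(E[0]+E[1])/2
print("edge mid",mid,"yaw n",np.arctan2(n[1],n[0]))
c=P.mean(0);l=(P[0]+P[1]-P[2]-P[3])/2;print("centre",c,"plate yaw",np.arctan2(l[1],l[0]))
print("plate in edge frame",(c-mid)@n,(c-mid)@ed,"lead",[(p-mid)@n for p in P[:2]])
H=np.array([Z(u,v,225,.078) for u,v in [(75,222),(158,230),(143,372),(62,362)]]);print("hinge",H.round(4))
E
python3 m.py
```

```text
[[ 0.5865 -0.1282  0.076 ]
 [ 0.5941 -0.2249  0.076 ]
 [ 0.4658 -0.2348  0.076 ]
 [ 0.4568 -0.1391  0.076 ]]
[[ 0.6719  0.2664  0.07  ]
 [ 0.6459 -0.3334  0.07  ]
 [ 0.3879 -0.3225  0.07  ]
 [ 0.413   0.2773  0.07  ]]
plate sides [np.float64(0.1302), np.float64(0.097), np.float64(0.1287), np.float64(0.0962)] riser [np.float64(0.259), np.float64(0.6003), np.float64(0.2582), np.float64(0.6003)]
edge mid [ 0.65890414 -0.03350793  0.07      ] yaw n -0.043176988767086075
centre [ 0.52581042 -0.18174961  0.076     ] plate yaw 0.08053383210541007
plate in edge frame -0.12657103016955026 -0.15384832125659048 lead [np.float64(-0.06821756469502774), np.float64(-0.05645577932500418)]
hinge [[ 0.5721 -0.0198  0.078 ]
 [ 0.5683 -0.0638  0.078 ]
 [ 0.4929 -0.0573  0.078 ]
 [ 0.4977 -0.0147  0.078 ]]
```

```bash
cat > to.py <<'E'
import sys
from h import *
o=get_obs();M=R.from_rotvec(o["orientation"]).as_matrix();p=o["tcp_pos"]
print("t",o["clock"],"tcp",p.round(4),"yaw",np.arctan2(M[1,0],M[0,0]).round(3),"F",o["contact_force"].round(2),"w",round(o["grip_width"],4),"down",M[:,1].round(3))
for a in sys.argv[1:]:
    x,y,z,yaw=map(float,a.split(","))
    print(a,"->",(M.T@(np.array([x,y,z])-p)*100).round(2),"twist",round(np.arctan2(M[1,0],M[0,0])-yaw,3))
E
python3 to.py 0.38,0.50,0.40,0 0.52,0.25,0.40,0.08 0.52,0,0.4,0.08 0.431,-0.189,0.40,0.08
```

```text
t 0.15 tcp [0.1792 0.6506 0.404 ] yaw -0.269 F [ 0.02 -0.43  0.23] w 0.0855 down [-0.    -0.001 -1.   ]
0.38,0.50,0.40,0 -> [23.36  0.41 -9.18] twist -0.269
0.52,0.25,0.40,0.08 -> [ 43.49   0.44 -29.57] twist -0.349
0.52,0,0.4,0.08 -> [ 50.13   0.48 -53.67] twist -0.349
0.431,-0.189,0.40,0.08 -> [ 46.57   0.5  -74.26] twist -0.349
```

```bash
python3 -m jog '[[[6,0,-2.5],-0.1,-0.2],[[12,0,-5],-0.2,-0.2],[[18,0,-7],-0.27,-0.2],[[23.4,0,-9.2],-0.35,-0.2],[[28,0,-14],-0.35,-0.2],[[33,0,-19],-0.35,-0.2],[[38,0,-24],-0.35,-0.2],[[43.5,0,-29.6],-0.35,-0.2],[[43.5,0,-29.6],-0.35,-0.2]]'; python3 to.py 0.52,0,0.4,0.08 0.431,-0.189,0.40,0.08
```

```text
clock: 1.27
tcp_pos: [0.5214, 0.2461, 0.4047]
orientation: [-1.571, -0.061, 0.06]
contact_force: [-0.1, 0.4, 0.3]
grip_width: 0.0508
t 1.275 tcp [0.5214 0.2461 0.4047] yaw 0.077 F [-0.11  0.45  0.35] w 0.0508 down [ 0.    -0.001 -1.   ]
0.52,0,0.4,0.08 -> [ -2.04   0.49 -24.53] twist -0.003
0.431,-0.189,0.40,0.08 -> [-12.37   0.51 -42.69] twist -0.003
```

```bash
python3 -m jog '[[[-0.5,0,-6],0,-0.2],[[-1,0,-12],0,-0.2],[[-1.5,0,-18],0,-0.2],[[-2,0,-24],0,-0.2],[[-5,0,-29],0,-0.2],[[-8,0,-34],0,-0.2],[[-11,0,-39],0,-0.2],[[-12.4,0,-42.7],0,-0.2],[[-12.4,0,-42.7],0,-0.2]]'; python3 to.py 0.431,-0.189,0.265,0.08
python3 - <<'E'
from h import *
for n in("top","wrist"):
    f=grab_frame(n); cv2.imwrite(f"pics/{n}1.png",f["image"])
E
```

```text
clock: 2.4
tcp_pos: [0.4295, -0.1887, 0.4048]
orientation: [-1.571, -0.059, 0.059]
contact_force: [0.5, -0.2, 0.6]
grip_width: 0.051
t 2.4 tcp [ 0.4295 -0.1887  0.4048] yaw 0.075 F [ 0.47 -0.2   0.65] w 0.051 down [-0.    -0.001 -1.   ]
0.431,-0.189,0.265,0.08 -> [ 0.14 13.98 -0.03] twist -0.005
```

View pics/top1.png

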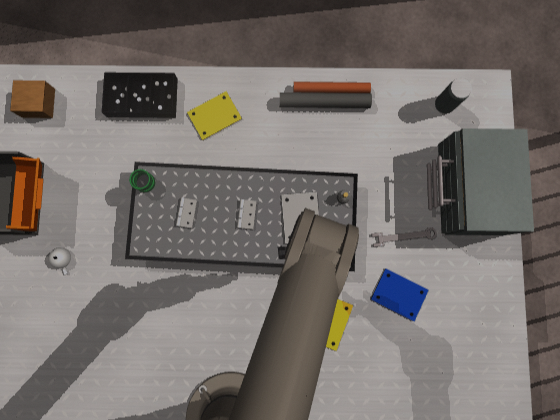

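View pics/wrist1.png

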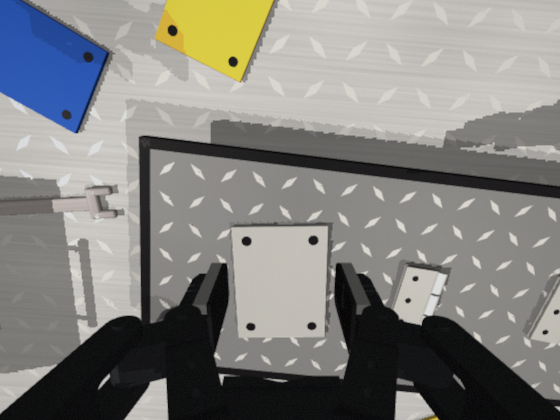

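The top view shows the arm over the plate. In the wrist view (up is towards the robot) the plate's rear edge runs (232,226)–(328,225) and its leading edge (237,338)–(325,336). I'll check the plate's position from this second camera.

```bash
python3 - <<'E'
from h import *
f=grab_frame("wrist")
for u,v in [(232,226),(328,225),(325,336),(237,338)]: print(pix2plane(f,u,v,.076).round(4))
for u,v in [(145,138)]: print("riser corner",pix2plane(f,u,v,.07).round(4))
print(np.array(f["origin"]))
E
python3 -m jog '[[[0.1,6,0],0,-0.2],[[0.1,11,0],0,-0.2],[[0.1,13,0],0,-0.2],[[0.1,14,0],0,-0.2],[[0.1,14.5,0],0,-0.2],[[0.1,14.5,0],0,-0.2]]'; python3 to.py
python3 - <<'E'
from h import *
f=grab_frame("wrist"); cv2.imwrite(f"pics/w2.png",f["image"])
f=grab_frame("scene"); cv2.imwrite(f"pics/s2.png",cv2.resize(f["image"][150:290,180:360],None,fx=4,fy=4,interpolation=cv2.INTER_CUBIC))
E
```

```text
[ 0.4649 -0.2307  0.076 ]
[ 0.4563 -0.1372  0.076 ]
[ 0.5854 -0.1242  0.076 ]
[ 0.5958 -0.2205  0.076 ]
riser corner [ 0.3878 -0.3139  0.07  ]
[ 0.35169566 -0.19197976  0.37523402]
clock: 3.3
tcp_pos: [0.4325, -0.1855, 0.2601]
orientation: [-1.57, -0.065, 0.063]
contact_force: [0.2, -0.3, 0.8]
grip_width: 0.0509
t 3.3 tcp [ 0.4325 -0.1855  0.2601] yaw 0.082 F [ 0.23 -0.29  0.84] w 0.0509 down [ 0.001  0.    -1.   ]
```

View pics/w2.png

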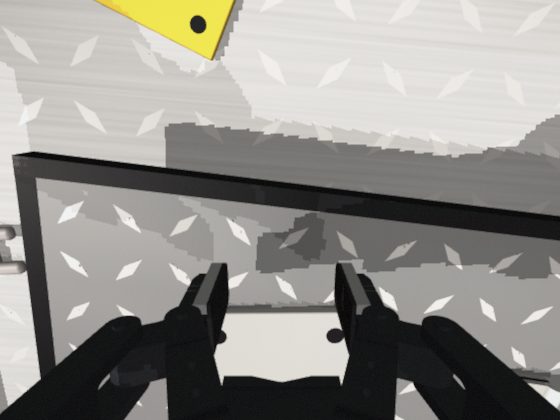

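View pics/s2.png

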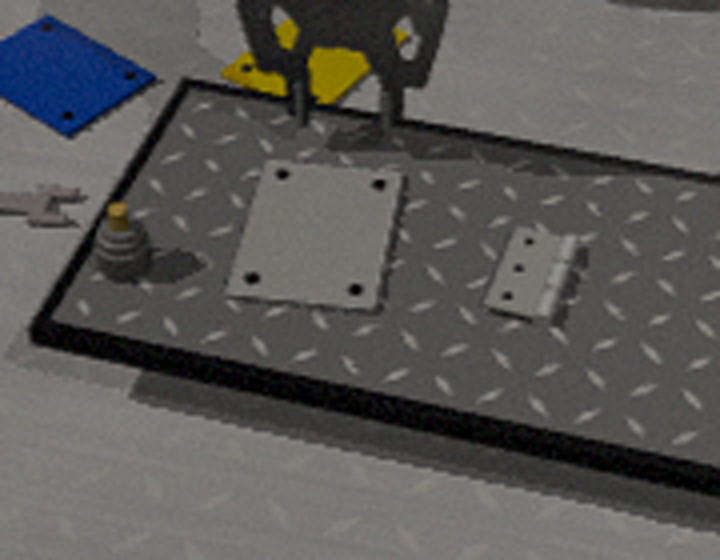

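The wrist-camera corners agree with the top view to about 4 mm, and the fingertips are behind the plate's rear edge. Next I lower gently until I feel the riser.

```bash
python3 -m jog '[[[0,0.5,-0.3],0,-0.2],[[0,1.0,-0.3],0,-0.2],[[0,1.3,-0.3],0,-0.2],[[0,1.3,-0.3],0,-0.2]]'; python3 -m jog '[[[0,0.1,0],0,-0.2],[[0,0.2,0],0,-0.2],[[0,0.2,0],0,-0.2]]';python3 -m jog '[[[0,0.1,0],0,-0.2],[[0,0.2,0],0,-0.2],[[0,0.2,0],0,-0.2]]'
```

```text
clock: 3.9
tcp_pos: [0.4322, -0.1886, 0.2464]
orientation: [-1.57, -0.063, 0.064]
contact_force: [0.2, -0.1, 0.8]
grip_width: 0.0509
clock: 4.28
tcp_pos: [0.4323, -0.1886, 0.2447]
orientation: [-1.57, -0.064, 0.064]
contact_force: [0.7, 0.8, 0.9]
grip_width: 0.0508
clock: 4.65
tcp_pos: [0.4323, -0.1886, 0.2426]
orientation: [-1.57, -0.064, 0.064]
contact_force: [0.0, -0.5, -0.9]
grip_width: 0.0511
```

```bash
python3 -m jog '[[[0,0.1,0],0,-0.2],[[0,0.1,0],0,-0.2]]';python3 -m jog '[[[0,0.1,0],0,-0.2],[[0,0.1,0],0,-0.2]]'
```

```text
clock: 4.9
tcp_pos: [0.4323, -0.1887, 0.2416]
orientation: [-1.57, -0.064, 0.064]
contact_force: [0.0, -0.3, -0.4]
grip_width: 0.0512
clock: 5.15
tcp_pos: [0.4323, -0.1887, 0.2406]
orientation: [-1.57, -0.064, 0.064]
contact_force: [-0.1, 0.4, -0.2]
grip_width: 0.0516
```

```bash
python3 -m jog '[[[0,0.1,0],0,-0.2],[[0,0.1,0],0,-0.2]]';python3 -m jog '[[[0,0.1,0],0,-0.2],[[0,0.1,0],0,-0.2]]'; python3 - <<'E'
from h import *
f=grab_frame("scene"); cv2.imwrite(f"pics/s3.png",cv2.resize(f["image"][150:230,210:330],None,fx=6,fy=6,interpolation=cv2.INTER_CUBIC))
E
```

```text
clock: 5.4
tcp_pos: [0.4323, -0.1888, 0.2402]
orientation: [-1.57, -0.064, 0.064]
contact_force: [-1.8, 0.7, 8.1]
grip_width: 0.0514
clock: 5.65
tcp_pos: [0.4323, -0.1889, 0.2401]
orientation: [-1.569, -0.064, 0.063]
contact_force: [-6.0, 3.3, 22.0]
grip_width: 0.0513
```

View pics/s3.png

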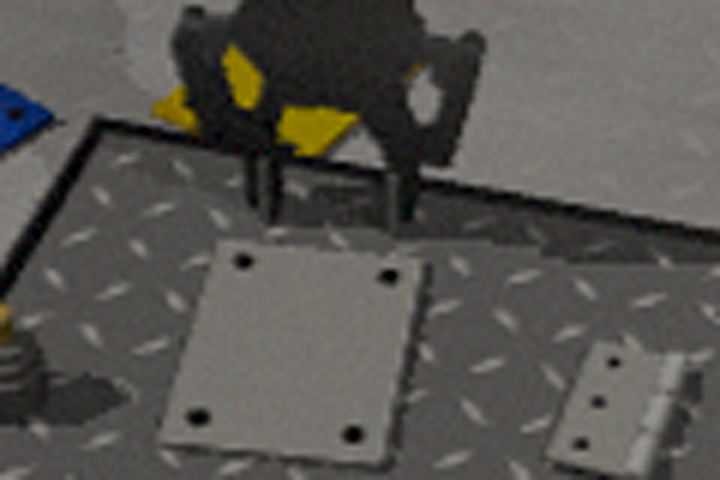

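The enlarged scene view shows both fingertips on the riser just behind the plate's rear edge (218,240)–(428,262). Contact came at TCP z ≈ 0.2402, so I raise 4 mm in command (about 2.3 mm clear) and start a slow push while turning square.

```bash
python3 -m jog '[[[0,-0.4,0],0,-0.2],[[0.6,-0.4,0],0,-0.2],[[1.2,-0.4,0],0,-0.2],[[1.7,-0.4,0],0,-0.2],[[2.2,-0.4,-0.1],0,-0.2],[[3,-0.4,-0.1],0.02,-0.2],[[3.8,-0.4,-0.15],0.04,-0.2],[[4.6,-0.4,-0.2],0.06,-0.2],[[5.4,-0.4,-0.2],0.07,-0.2],[[5.4,-0.4,-0.2],0.07,-0.2]]'; python3 to.py
python3 - <<'E'
from h import *
f=grab_frame("scene"); cv2.imwrite(f"pics/s4.png",cv2.resize(f["image"][150:290,180:360],None,fx=4,fy=4,interpolation=cv2.INTER_CUBIC))
E
```

```text
clock: 6.95
tcp_pos: [0.4863, -0.1862, 0.2422]
orientation: [-1.571, -0.008, 0.01]
contact_force: [-1.2, 0.7, -0.6]
grip_width: 0.0512
t 6.95 tcp [ 0.4863 -0.1862  0.2422] yaw 0.011 F [-1.17  0.66 -0.55] w 0.0512 down [-0.001  0.    -1.   ]
```

View pics/s4.png

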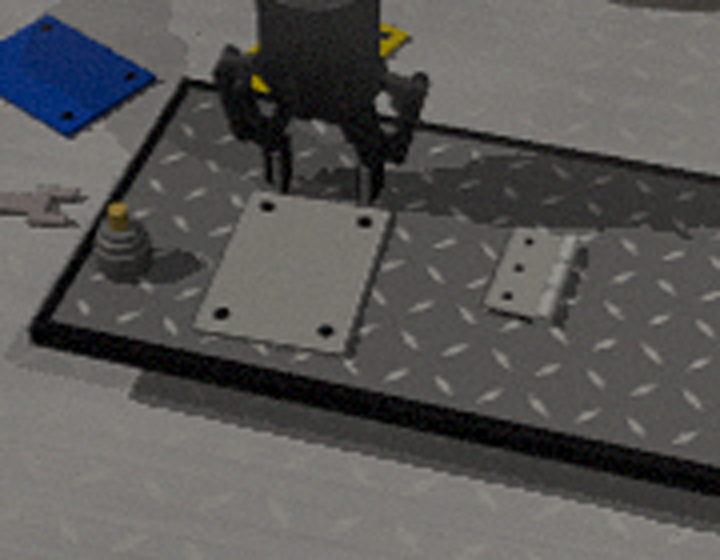

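The plate is sliding and turning square, with its leading edge now at (195,333)–(350,355) in the enlargement. I continue to about 2 cm short.

```bash
python3 -m jog '[[[0.8,0,0],0.02,-0.2],[[1.6,0,0],0.04,-0.2],[[2.4,0,0.1],0.054,-0.2],[[3.2,0,0.1],0.054,-0.2],[[4.0,0,0.1],0.054,-0.2],[[4.8,0,0.1],0.054,-0.2],[[4.8,0,0.1],0.054,-0.2]]'; python3 to.py 0.5544,-0.183,0.2425,-0.043
python3 - <<'E'
from h import *
f=grab_frame("scene"); cv2.imwrite(f"pics/s5.png",cv2.resize(f["image"][150:290,180:360],None,fx=4,fy=4,interpolation=cv2.INTER_CUBIC))
f=grab_frame("top"); cv2.imwrite(f"pics/t5.png",cv2.resize(f["image"][155:275,225:365],None,fx=5,fy=5,interpolation=cv2.INTER_CUBIC))
E
```

```text
clock: 7.88
tcp_pos: [0.5355, -0.1847, 0.243]
orientation: [-1.571, 0.032, -0.035]
contact_force: [-0.4, 0.5, 0.5]
grip_width: 0.0514
t 7.875 tcp [ 0.5355 -0.1847  0.243 ] yaw -0.042 F [-0.39  0.49  0.54] w 0.0514 down [ 0.002 -0.    -1.   ]
0.5544,-0.183,0.2425,-0.043 -> [1.88 0.05 0.25] twist 0.001
```

View pics/s5.png

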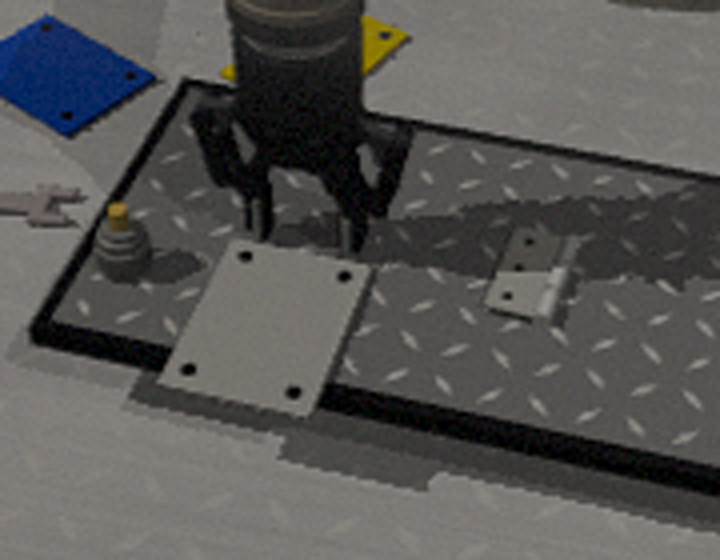

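View pics/t5.png

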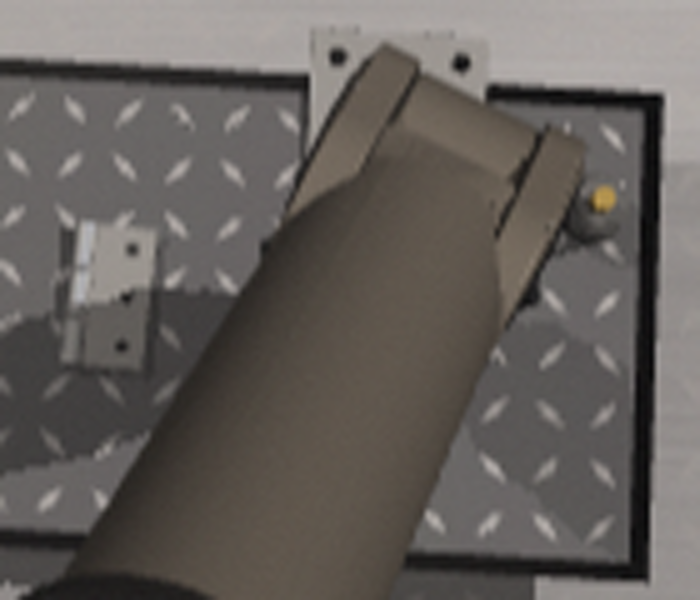

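The top view shows the leading edge at about (312,27)–(489,42), past the far edge line, parallel to it. I measure the overhang.

```bash
cat > ov.py <<'E'
import sys
from h import *
f=grab_frame("top")
Z=lambda u,v,x0,z: pix2plane(f,(u+.5)/5-.5+x0,(v+.5)/5-.5+155,z)
E0,E1=Z(100,35,115,.07),Z(663,95,225,.07)
ed=(E0-E1)/np.linalg.norm(E0-E1); n=np.array([-ed[1],ed[0],0]);n*=np.sign(n[0])
for a in sys.argv[1:]:
    u,v=map(float,a.split(",")); p=Z(u,v,225,.076); print(a,p.round(4),"edge-x",round((p-E1)@n,4),"edge-y",round((p-(E0+E1)/2)@ed,4))
E
python3 ov.py 312,27 489,42
```

```text
312,27 [ 0.6797 -0.1444  0.076 ] edge-x 0.0255 edge-y -0.1098
489,42 [ 0.6726 -0.2393  0.076 ] edge-x 0.0225 edge-y -0.2051
```

About 24 mm overhang, so I push another 19 mm slowly, then measure.

```bash
python3 -m jog '[[[0.4,0,0.1],0,-0.2],[[0.8,0,0.1],0,-0.2],[[1.2,0,0.1],0,-0.2],[[1.6,0,0.1],0,-0.2],[[1.9,0,0.1],0,-0.2],[[1.9,0,0.1],0,-0.2]]'; python3 -m jog '[[[-0.6,0,0],0,-0.2],[[-1.5,0,0],0,-0.2],[[-2.5,0,0],0,-0.2],[[-2.5,-3,0],0,-0.2],[[-2.5,-8,0],0,-0.2],[[-7,-13,0],0,-0.2],[[-10,-13,0],0,-0.2],[[-10,-13,0],0,-0.2]]'
python3 - <<'E'
from h import *
f=grab_frame("scene"); cv2.imwrite(f"pics/s6.png",cv2.resize(f["image"][150:290,180:360],None,fx=4,fy=4,interpolation=cv2.INTER_CUBIC))
f=grab_frame("top"); cv2.imwrite(f"pics/t6.png",cv2.resize(f["image"][155:275,225:365],None,fx=5,fy=5,interpolation=cv2.INTER_CUBIC))
E
```

```text
clock: 8.78
tcp_pos: [0.5519, -0.185, 0.2426]
orientation: [-1.57, 0.038, -0.031]
contact_force: [-8.0, 0.0, 5.6]
grip_width: 0.0511
clock: 9.78
tcp_pos: [0.4509, -0.1806, 0.3733]
orientation: [-1.569, 0.034, -0.035]
contact_force: [0.1, -0.2, -0.1]
grip_width: 0.0506
```

View pics/s6.png

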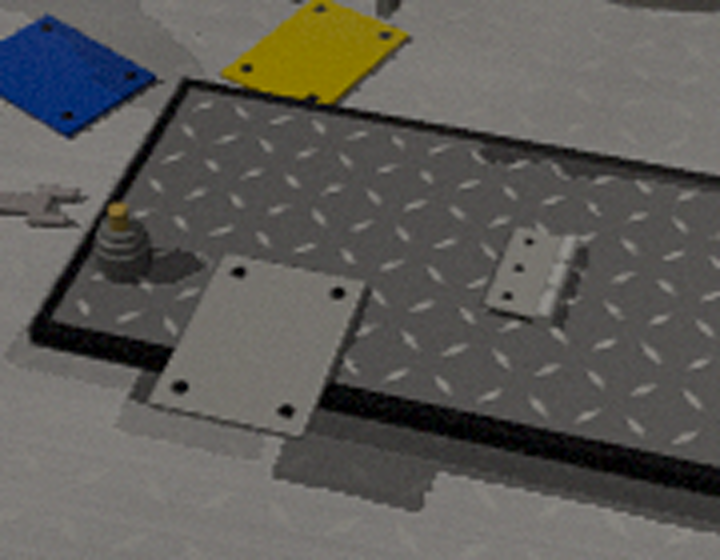

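View pics/t6.png

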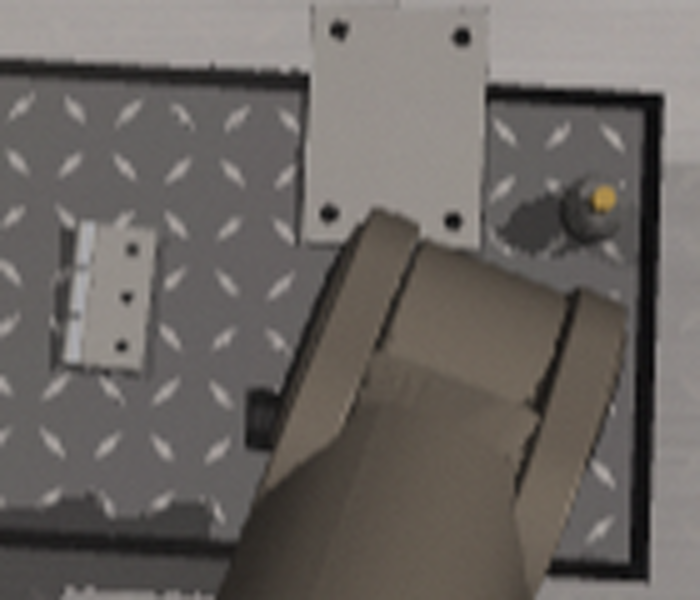

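The plate's corners are at about (312,5), (490,13), (482,249) and (301,244), and the hinge at (110,297) is unchanged. I measure these corners.

```bash
python3 ov.py 312,5 490,13 482,249 301,244; python3 - <<'E'
from h import *
f=grab_frame("scene")
# check in scene: project ideal plate outline corners
for u,v in [(150,404),(302,436),(222,254),(370,288)]:
    p=pix2plane(f,(u+.5)/4-.5+180,(v+.5)/4-.5+150,.076); mid=np.array([.6589,-.0335,.07]);a=-.0432;n=np.array([np.cos(a),np.sin(a),0]);print("scene",p.round(4),"edge-x",((p-mid)@n).round(4))
for u,v in [(31,337),]:
    p=pix2plane(f,(u+.5)/4-.5+180,(v+.5)/4-.5+150,.07);print("scene riser far corner",p.round(4),"edge-x",((p-mid)@n).round(4))
a=cv2.imread("pics/top0.png");b=grab_frame("top")["image"]
d=cv2.absdiff(a,b).max(2); print("hinge diffs",d[190:235,170:205].mean(),d[195:235,233:260].mean(), "bare",d[180:190,150:200].mean())
E
```

```text
312,5 [ 0.6918 -0.1442  0.076 ] edge-x 0.0376 edge-y -0.1092
490,13 [ 0.6885 -0.2399  0.076 ] edge-x 0.0385 edge-y -0.2049
482,249 [ 0.5604 -0.2355  0.076 ] edge-x -0.0897 edge-y -0.206
301,244 [ 0.562  -0.1396  0.076 ] edge-x -0.0922 edge-y -0.1102
scene [ 0.6898 -0.2368  0.076 ] edge-x 0.0396
scene [ 0.6921 -0.1443  0.076 ] edge-x 0.0379
scene [ 0.5604 -0.2347  0.076 ] edge-x -0.0897
scene [ 0.5677 -0.1353  0.076 ] edge-x -0.0867
scene riser far corner [ 0.6515 -0.3279  0.07  ] edge-x 0.0053
hinge diffs 8.58031746031746 8.651851851851852 bare 7.898
```

Two cameras put the overhang at 33–38 mm, square to within about 2°, and the fingers are clear and raised. That is inside the 28–58 mm window with margin, so I hand in.

```bash
python3 -c "
from bench import *
o=get_obs();print(o['clock'],o['tcp_pos'],o['contact_force']);print(hand_in())"
```

```text
10.025 [ 0.45405758 -0.18010284  0.37234333] [ 0.50446318  0.43637947 -0.38473597]
the job is handed in; nothing more can be done
None
```

I slid the backing plate out over the far edge with two partly open fingers behind its rear edge. I turned it square on the way, backed off, raised the gripper and handed in at about 10 s; no verdict was reported.

**Overhang:** the top camera puts it at about 38 mm, with the plate centre at about x = -0.026 m and y = -0.157 m in the edge frame. That is inside the 28–58 mm window but short of the ideal 43 mm. The scene camera gave 38–40 mm against the same edge line. However, it placed the riser's far corner about 5 mm farther out, so the true overhang could be nearer 33 mm.

**Position:** the plate is within about 2° of square and looks flat on the riser. I did not measure its height or tilt separately.

**Hinges:** neither hinge showed any movement; the before-and-after difference was about the same as image noise.

**Robot:** the gripper was clear of everything, with contact force near zero.

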